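# Hold the storage box's lid half open

### The arm

A 7-joint arm with a two-finger parallel gripper is mounted at the origin on a cart in front of the work surface, level with it; the furniture and walls round the work are solid. World frame = base frame: x ahead of the robot, y to its left, z up, the work surface at z = 0. Lengths are in m, angles in rad, forces in N, time in s.
With the tool pointing down it reaches from about 0.425 to 0.875 m from the base axis. Payload 4.7 kg.
Tool frame: the origin (TCP) lies on the centre line of the jaws, within the pads' length; the fingertips stand 17 mm ahead of it and the grasp point (between the pads) lies 2 mm behind it; z points along the fingers, x is the direction in which the jaws open and shut, and the axes are right-handed (so a half turn about z gives the same grasp; the last joint's range is limited). The gripper opens to 85 mm and grips with 20 to 120 N. Pads are 22 mm wide; open, the fingers measure 114 mm over their backs; the gripper's body (76 mm by 85 mm) begins 54 mm behind the grasp point. The pads swing forward as they close: fully open they stand 13 mm farther back than shut.
Start: joints at [1.23, 0.321, -0.07, 1.45, 0.023, 1.371, -0.057], TCP at [0.226, -0.61, 0.248] pointing down, gripper open.
Joint ranges: [-2.86, 2.86], [-0.3, 2.09], [-1.38, 1.24], [0.06, 2.45], [-1.56, 4.7], [0.09, 2.05], [-2.69, 2.69]. Speed limits (rad/s): [2.57, 2.57, 3.14, 3.14, 3.14, 3.14, 3.14].

### API

Orientations are given as a 3x3 rotation matrix whose columns are the frame's x, y, z axes.
In Python, from cell import robot, vision gives the robot as it stands.
- The arm moves only by the shell command python3 -m crank 'ROWS' [OPENING] [FORCE]. ROWS is JSON, a list of rows, each a list of 6 numbers: the shift along the tool's x, y, z each as a share of 80 mm, from -1 to 1, then the turn, a rotation vector about the tool's x, y, z each as a share of 90 degrees, from -1 to 1. A call has 1 to 20 rows; each row is the pose to reach, as a shift and turn from the pose measured when the call began, along the tool's axes at that moment; what a row does not reach only later rows make up. A row lasts 1/10 s, in which the tool goes at most 50 mm and 8.59 degrees, less where a joint would pass 70% of its speed; a pose out of reach is approached as far as the arm can. A call with a number of a shift or a turn outside -1 to 1 is refused whole. A call with a gripper value outside its range is refused whole. OPENING is the closure in counts, from 0 (fully open) to 255 (shut), set as the call begins (- or left out, the last holds). The fingers move at their own pace and stop on an object; FORCE is the grip in N (left out, the last holds). Time passes only in rows, so rows that repeat a pose let the fingers close. It gives the time, the measured TCP pose, the force and the opening at its end, in the units of the state.
- robot.get_obs(): the state, without advancing time (a new reading comes with each control period).
- vision.get_image(name): name is "side" or "top"; returns a dict with "image" (400x640x3 uint8, blue, green, red), "range_z" (400x640 float32, m along the optical axis (not along the pixel's ray), 0 where there is no reading), "mtx" (3x3 intrinsics, pixels), "T" (4x4, takes a point from camera to world coordinates). Camera axes: x right, y down, z forward; pixel columns grow to the right and rows downward; lengths in m; the calibration is good to about 2 mm. A picture is of the moment at which its call begins.
- robot.job_done(): hands the job in, once; it reports no verdict.
The state is a dict: "time_s": time; "joints": joint angles; "joint_velocities": joint speeds; "joint_torque": joint torques, N m; "position": TCP position; "tool_rot": TCP orientation; "ft_force": force on the tool from outside, world axes, zero at the start; "torque": the same for the moment, N m; "grip_width": opening from 0.0 (shut) to 1.0 (fully open).
Only numpy, scipy, OpenCV 4.12 (cv2) and the standard library are available. Lean on these libraries where they do the work, as an engineer would, in place of code of your own. Each camera call takes 0.05 s, during which the arm holds its last target.

### The job

The white mill has been left standing on the lid of the wooden storage box: take it off and stand it upright in the middle of the flat olive-green plate that lies on the cold hob, while the lid stays shut. Then raise the lid by its steel bar handle to 45 degrees (give or take 6) and finish while still holding it there, so that I can reach in: the lid falls shut if it is let go. Do not knock the mill over, and leave all the other things where they are.

Things in the scene. Friction and masses are not known exactly. Their poses are not given: they have to be found in the camera images.
- box: the wooden storage box, open-topped, 170 mm deep (its x) x 200 mm wide (its y) x 100 mm high, walls 9 mm, standing firmly on the worktop (it cannot be shifted). Origin: centre of its underside; z up; its front looks along its own -x, roughly towards the robot, the lid's hinge is along its rear (+x) top edge. A lemon lies in it
- lid (a joint): angle of the box's lid in rad: 0 shut (level), growing as the front edge rises, stop at 1.3; 45 degrees is 0.785. The lid is a wooden board 182 x 212 x 10 mm, 0.35 kg, on an almost frictionless hinge: from any angle it falls shut when let go. Shut, its upper face is 110 mm above the worktop
- lid_handle (a point): middle of the lid's handle: a straight round steel bar 12 mm thick and 120 mm long, parallel to the hinge (the box's y axis), carried on two thin slanting brackets 94 mm apart at its two ends. With the lid shut it is 30 mm ahead of the box's front wall and 142 mm above the worktop, 32 mm above the lid's upper face, free all round between the brackets; 200 mm ahead of the hinge and 42 mm above it. It turns with the lid about the hinge, and can turn between gripping fingers
- lid_hinge (a point): middle of the lid's hinge line, which runs along the box's y axis at the rear top edge of the box: 85 mm behind the box's centre, 100 mm above the worktop
- salt_mill: the white mill, turned shape, 155 mm tall, foot 56 mm across, 0.24 kg; at the start it stands upright on the lid. Origin: centre of its underside; z up its axis. Its body narrows a little from the foot up to 100 mm; its round head, 49 mm across at the widest, lies 102 to 144 mm above its underside with a small button on top up to 155 mm; it can be gripped by the head from above (the head does not turn here)
- side_plate: the flat olive-green plate, 150 mm across, 8 mm high, lying loose on the (cold) black glass hob, left of the box; the glass stands 5.5 mm above the worktop, so the plate's upper face is 13.5 mm above it. Origin: centre of its underside
- spoon_rest: shallow white dish, 120 mm across, 17 mm high, also on the hob; leave it alone. Origin: centre of its underside
- pepper_mill: black mill like the white one, 56 mm across, 155 mm tall, far back on the worktop; leave it alone. Origin: centre of its underside
- mug_red: red and white beaker-like mug standing upside down, 73 mm across, 78 mm high, at the right; leave it alone. Origin: centre of its underside
There are look-alikes about, which are no part of the job. What is shaped like the salt_mill but orange is not meant.

How it is judged:
By the outcome, as a careful person would: the job done as asked, in the order asked, and still so for the second after the job is handed in, while the arm keeps its last pose, push and grip.
It also fails if it takes over 54 s, if anything falls off the work surface, if the arm or the gripper's body presses on something with over 40 N, if the wrist force passes 120 N, or if a joint passes its speed limit or range.

## Working session

There is one attempt and no reset: what is moved stays moved. The work goes in short steps, Python scripts to look and compute and a shell command to move; the robot and the scene stay as the last step left them, time stands still between calls to the robot, and variables do not carry over. Pictures are saved under pics/ and viewed, and the job is handed in when it is done.

```bash
ls; mkdir -p pics; python3 - <<'E'
from cell import robot, vision
import cv2,numpy as np
for n in ("side","top"):
    d=vision.get_image(n); cv2.imwrite(f"pics/{n}0.png",d["image"]); np.savez(f"{n}0.npz",**d)
    print(n,d["mtx"].round(1).tolist(),d["T"].round(3).tolist())
o=robot.get_obs()
print(o["time_s"],o["position"],np.round(o["tool_rot"],3),o["grip_width"],o["ft_force"])
E
```

```text
pics
side [[456.2, 0.0, 321.8], [0.0, 456.2, 197.5], [0.0, 0.0, 1.0]] [[-0.959, -0.184, 0.215, 0.343], [-0.283, 0.625, -0.727, 0.93], [-0.0, -0.758, -0.652, 0.874], [0.0, 0.0, 0.0, 1.0]]
top [[428.3, 0.0, 319.1], [0.0, 428.3, 205.2], [0.0, 0.0, 1.0]] [[0.075, -0.945, 0.32, 0.208], [-0.997, -0.071, 0.024, 0.088], [-0.0, -0.321, -0.947, 1.219], [0.0, 0.0, 0.0, 1.0]]
0.1 [ 0.22566128 -0.6090873   0.24731309] [[ 0.348 -0.938 -0.001]
 [-0.938 -0.348  0.002]
 [-0.002  0.    -1.   ]] 1.003879873356284 [-0.33308802  0.17223908 -1.10785034]
```

View pics/side0.png

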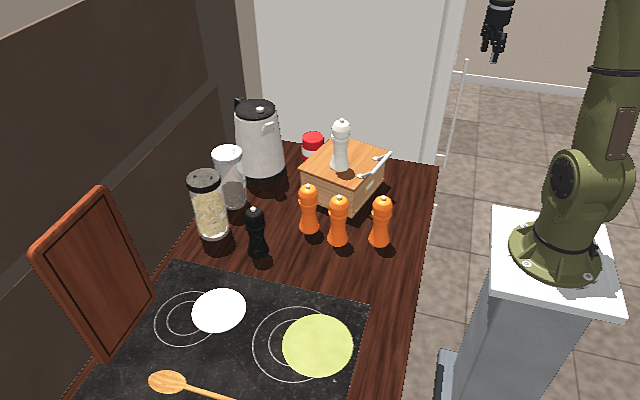

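View pics/top0.png

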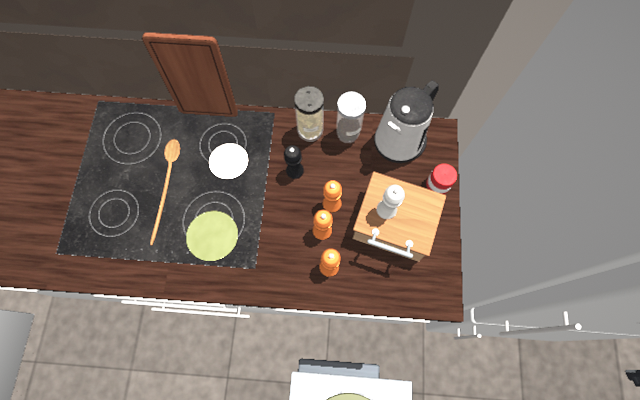

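The side view shows the white mill on the box lid at (341,145), with the bar handle at (375,165). Three orange mills stand at about (308,208), (338,220) and (381,222), the black mill is at (256,232), the green plate at (317,345) and the white dish at (219,310). In the top view the mill is at (392,200), the handle at (392,245) and the plate at (212,236). Only the mill on the lid is white, so that is the one meant. I'll confirm it in a crop and measure.

```bash
cat > h.py <<'E'
import numpy as np,cv2
def load(n,k=0): return dict(np.load(f"{n}{k}.npz"))
def cloud(d):
    z=d["range_z"]; K=d["mtx"]; v,u=np.mgrid[:z.shape[0],:z.shape[1]]
    P=np.stack([(u-K[0,2])*z/K[0,0],(v-K[1,2])*z/K[1,1],z],-1)
    W=P@d["T"][:3,:3].T+d["T"][:3,3]; W[z<=0]=np.nan; return W
def ray(d,u,v,h):
    K=d["mtx"];r=d["T"][:3,:3]@np.array([(u-K[0,2])/K[0,0],(v-K[1,2])/K[1,1],1]);o=d["T"][:3,3]
    return o+r*(h-o[2])/r[2]
def proj(d,p):
    q=d["T"][:3,:3].T@(np.asarray(p)-d["T"][:3,3]);q=d["mtx"]@q;return q[:2]/q[2]
E
python3 - <<'E'
from h import *
s=load("side");t=load("top")
a=cv2.resize(s["image"][100:220,270:410],None,fx=4,fy=4,interpolation=cv2.INTER_CUBIC)
b=cv2.resize(t["image"][165:275,340:460],None,fx=4,fy=4,interpolation=cv2.INTER_CUBIC)
cv2.imwrite("pics/cs.png",a);cv2.imwrite("pics/ct.png",b)
for n,d in(("side",s),("top",t)):
    W=cloud(d);hsv=cv2.cvtColor(d["image"],cv2.COLOR_BGR2HSV)
    g=((hsv[...,0]>28)&(hsv[...,0]<42)&(hsv[...,1]>70)&(hsv[...,2]>120)).astype(np.uint8)
    g[:, 500:]=0; g[350 if n=="top" else 399:]=0
    c=max(cv2.findContours(g,0,1)[0],key=cv2.contourArea)
    pts=np.array([ray(d,*p[0],0.0135)[:2] for p in c],np.float32)
    print(n,"plate",cv2.minEnclosingCircle(pts),"depth z",np.nanmedian(W[g>0],0).round(4))
    # lid
    x,y,z=W[...,0],W[...,1],W[...,2]
    wood=(np.abs(z-0.11)<0.006)&(x>0.4)&(x<0.85)&(y<0.0)&(y>-.4)
    print(" lid",cv2.minAreaRect(W[wood][:,:2].astype(np.float32)),np.nanmedian(z[wood]))
    # mill
    white=(hsv[...,1]<60)&(hsv[...,2]>120)&(x>0.4)&(x<0.85)&(y<0.0)&(y>-.36)
    for lo,hi in((.2,.25),(.25,.27),(.12,.2)):
        m=white&(z>lo)&(z<hi); 
        P=W[m]
        if len(P): print(" mill",lo,hi,len(P),P.mean(0).round(4),P.min(0).round(3),P.max(0).round(3))
    hm=(z>.125)&(z<.16)&(hsv[...,1]<80)&(x>.35)&(x<.75)&(y<0)&(y>-.36)
    P=W[hm]; print(" handle",len(P),P.mean(0).round(4),P.min(0).round(3),P.max(0).round(3))
E
```

```text
side plate ((0.501724898815155, 0.4254458546638489), 0.07549987733364105) depth z [0.5003 0.43   0.0146]
 lid ((0.6258170008659363, -0.19894009828567505), (0.3972531259059906, 0.44829002022743225), 89.77654266357422) 0.11164226922649206
 mill 0.2 0.25 617 [ 0.692  -0.0563  0.2215] [ 0.56  -0.136  0.2  ] [ 0.85  -0.037  0.25 ]
 mill 0.25 0.27 97 [ 0.5837 -0.0579  0.2554] [ 0.567 -0.078  0.25 ] [ 0.603 -0.042  0.268]
 mill 0.12 0.2 1353 [ 0.7055 -0.0586  0.1563] [ 0.453 -0.171  0.12 ] [ 0.85  -0.012  0.2  ]
 handle 355 [ 0.5343 -0.0542  0.1429] [ 0.453 -0.126  0.125] [ 0.61 -0.01  0.16]
top plate ((0.5001688003540039, 0.42391344904899597), 0.07590488344430923) depth z [0.4989 0.4237 0.0125]
 lid ((0.6247040033340454, -0.197496697306633), (0.4487736225128174, 0.3950185179710388), 0.07356573641300201) 0.10978034826668037
 mill 0.2 0.25 627 [ 0.7088 -0.0835  0.2242] [ 0.556 -0.17   0.2  ] [ 0.85  -0.043  0.25 ]
 mill 0.25 0.27 139 [ 0.5798 -0.0673  0.2541] [ 0.565 -0.086  0.25 ] [ 0.6   -0.05   0.267]
 mill 0.12 0.2 1145 [ 0.6799 -0.0835  0.1534] [ 0.449 -0.169  0.12 ] [ 0.85  -0.016  0.2  ]
 handle 378 [ 0.5051 -0.0696  0.1434] [ 0.449 -0.131  0.125] [ 0.598 -0.016  0.16 ]
```

```bash
python3 - <<'E'
import cv2,numpy as np
a=cv2.imread("pics/cs.png");b=cv2.imread("pics/ct.png");a=cv2.resize(a,(400,343));b=cv2.resize(b,(374,343))
cv2.imwrite("pics/c.png",np.hstack([a,b]))
E
```

```text
(no output)
```

View pics/c.png

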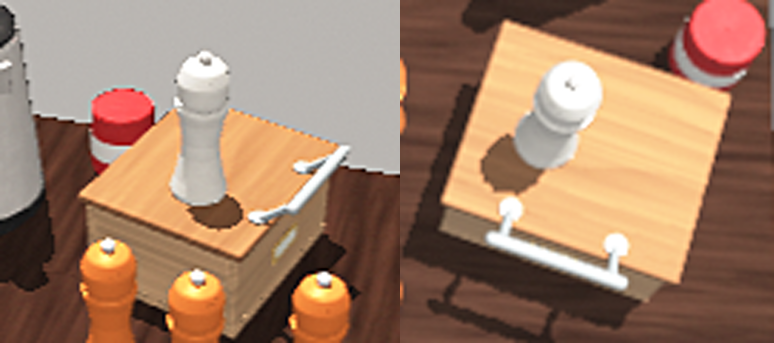

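The crop confirms it: the white turned mill stands on the lid, and the orange ones stand apart on the worktop. Next come finer fits of the mill axis, lid rectangle and bar.

```bash
cat > m.py <<'E'
from h import *
from scipy.optimize import least_squares
def fitmill(d,z0,c0):
    W=cloud(d);P=W.reshape(-1,3);P=P[~np.isnan(P[:,0])]
    P=P[np.hypot(P[:,0]-c0[0],P[:,1]-c0[1])<.05]
    for lo,hi in((.112,.135),(.03,.09)):
        Q=P[(P[:,2]>z0+lo)&(P[:,2]<z0+hi)]
        r=least_squares(lambda p:np.hypot(Q[:,0]-p[0],Q[:,1]-p[1])-p[2],[*c0,.024],loss="soft_l1",f_scale=.002)
        print("  mill",lo,len(Q),r.x.round(4),round(float(np.median(np.abs(r.fun))),4))
    Q=P[P[:,2]>z0+.147];print("  button",len(Q),Q.mean(0).round(4) if len(Q) else 0)
E
python3 - <<'E'
from m import *
for n in("side","top"):
    d=load(n);W=cloud(d);hsv=cv2.cvtColor(d["image"],cv2.COLOR_BGR2HSV);print(n)
    fitmill(d,.11,(.58,-.066))
    x,y,z=W[...,0],W[...,1],W[...,2]
    roi=(x>.42)&(x<.75)&(y<0.03)&(y>-.2)
    m=(roi&(np.abs(z-.11)<.008)&(hsv[...,0]>5)&(hsv[...,0]<22)&(hsv[...,2]>150)).astype(np.uint8)
    c=max(cv2.findContours(m,0,1)[0],key=cv2.contourArea)
    pts=np.array([ray(d,*p[0],.11)[:2] for p in c],np.float32)
    r=cv2.minAreaRect(pts);print("  lid",r,cv2.boxPoints(r).round(3).tolist())
    hm=roi&(np.abs(z-.145)<.012)&(hsv[...,1]<60)&(hsv[...,2]>110)
    nl,lab=cv2.connectedComponents(hm.astype(np.uint8))
    for k in range(1,nl):
        Q=W[lab==k]
        if len(Q)<20: continue
        # line fit
        vx,vy,x0,y0=cv2.fitLine(Q[:,:2].astype(np.float32),cv2.DIST_HUBER,0,.01,.01).ravel()
        t=(Q[:,:2]-[x0,y0])@[vx,vy]
        print("  bar",len(Q),np.degrees(np.arctan2(vy,vx)).round(1),(x0,y0),t.min().round(3),t.max().round(3),Q.mean(0).round(4))
E
```

```text
side
  mill 0.112 152 [ 0.5851 -0.063   0.0231] 0.0011
  mill 0.03 267 [ 0.5859 -0.0627  0.0194] 0.0014
  button 21 [ 0.5843 -0.061   0.2619]
  lid ((0.5822560787200928, -0.10114838182926178), (0.2114802747964859, 0.18124167621135712), 74.82389068603516) [[0.46700000762939453, -0.17900000512599945], [0.6420000195503235, -0.22699999809265137], [0.6970000267028809, -0.023000000044703484], [0.5220000147819519, 0.02500000037252903]]
  bar 135 74.4 (np.float32(0.46854565), np.float32(-0.074853264)) -0.053 0.066 [ 0.4727 -0.0614  0.1466]
  bar 134 13.0 (np.float32(0.5823008), np.float32(-0.046334013)) -0.022 0.022 [ 0.5822 -0.047   0.1444]
top
  mill 0.112 119 [ 0.5815 -0.0676  0.023 ] 0.0009
  mill 0.03 114 [ 0.583  -0.0672  0.02  ] 0.0011
  button 22 [ 0.5805 -0.0679  0.2621]
  lid ((0.5783955454826355, -0.10399769246578217), (0.21058636903762817, 0.1810980886220932), 74.49077606201172) [[0.46299999952316284, -0.1809999942779541], [0.6370000243186951, -0.23000000417232513], [0.6940000057220459, -0.027000000700354576], [0.5189999938011169, 0.02199999988079071]]
  bar 92 69.3 (np.float32(0.5670242), np.float32(-0.061617855)) -0.022 0.023 [ 0.5694 -0.0614  0.145 ]
  bar 228 73.9 (np.float32(0.46823934), np.float32(-0.06948195)) -0.063 0.056 [ 0.4678 -0.0735  0.1454]
```

```bash
python3 - <<'E'
from h import *
for n in("top","side"):
    W=cloud(load(n)).reshape(-1,3);W=W[~np.isnan(W[:,0])]
    for ylo in np.arange(-.8,-.15,.05):
        Q=W[(W[:,1]>ylo)&(W[:,1]<=ylo+.05)&(W[:,2]>.03)&(W[:,0]>0)]
        if len(Q): print(n,round(ylo,2),len(Q),"xmin",np.percentile(Q[:,0],[0,2,10]).round(3),"z",Q[:,2].min().round(2),Q[:,2].max().round(2))
    d=load(n)
    for u,v in ([(470,315),(465,200),(575,320),(530,330)] if n=="top" else[(440,160),(465,60),(430,100)]): print(u,v,cloud(d)[v,u].round(3))
d=load("top");W=cloud(d)
hsv=cv2.cvtColor(d["image"],cv2.COLOR_BGR2HSV)
o=((hsv[...,0]>8)&(hsv[...,0]<16)&(hsv[...,1]>200)&(hsv[...,2]>180)).astype(np.uint8)
nl,lab,st,_=cv2.connectedComponentsWithStats(o)
for k in range(1,nl):
    if st[k,4]>30:
        Q=W[lab==k];Q=Q[Q[:,2]>.1];print("orange",len(Q),Q.mean(0).round(3) if len(Q) else st[k])
Q=W[90:160,375:440];print("kettle zmax",np.nanmax(Q[...,2]),np.nanmean(Q[Q[...,2]>.15],0))
E
```

```text
top -0.75 39 xmin [0.327 0.327 0.327] z 0.03 0.1
top -0.7 104 xmin [0.327 0.327 0.328] z 0.03 0.16
top -0.65 191 xmin [0.325 0.327 0.328] z 0.03 0.24
top -0.6 349 xmin [0.196 0.2   0.213] z 0.03 0.32
top -0.55 487 xmin [0.188 0.191 0.203] z 0.03 0.39
top -0.5 547 xmin [0.327 0.328 0.328] z 0.03 0.47
top -0.45 1873 xmin [0.288 0.289 0.294] z 0.03 0.56
top -0.4 41511 xmin [0.329 0.34  0.392] z 0.03 0.66
top -0.35 2270 xmin [0.953 0.955 0.956] z 0.03 0.49
top -0.3 2142 xmin [0.681 0.699 0.946] z 0.03 0.49
top -0.25 2919 xmin [0.533 0.584 0.682] z 0.03 0.49
top -0.2 3458 xmin [0.464 0.475 0.519] z 0.03 0.49
470 315 [ 0.354 -0.396 -0.226]
465 200 [ 0.753 -0.392 -0.223]
575 320 [ 0.328 -0.549  0.104]
530 330 [ 0.295 -0.437  0.097]
side -0.7 107 xmin [0.233 0.235 0.239] z 0.19 0.39
side -0.65 200 xmin [0.191 0.192 0.237] z 0.2 0.43
side -0.6 941 xmin [0.192 0.195 0.203] z 0.03 0.44
side -0.55 218 xmin [0.191 0.192 0.196] z 0.04 0.43
side -0.5 62 xmin [0.387 0.387 0.387] z 0.03 0.44
side -0.45 676 xmin [0.292 0.293 0.295] z 0.03 0.47
side -0.4 25042 xmin [0.332 0.343 0.39 ] z 0.03 0.48
side -0.35 709 xmin [0.958 0.959 0.96 ] z 0.12 0.45
side -0.3 469 xmin [0.697 0.708 0.949] z 0.08 0.47
side -0.25 1119 xmin [0.548 0.685 0.702] z 0.03 0.48
side -0.2 1599 xmin [0.47  0.478 0.524] z 0.03 0.5
440 160 [ 0.287 -1.637 -0.903]
465 60 [ 0.301 -0.434  0.299]
430 100 [ 0.381 -0.395  0.175]
kettle zmax 0.24558956839890012 [ 0.823309   -0.1067207   0.21467402]
```

The fridge cabinet has its front face at x≈0.328 with handles at x≈0.288, y≈-0.43, and its side face at y≈-0.393. I'll retract radially to r≈0.44, swing round that corner, then extend. I'll half-close the fingers for clearance.

```bash
cat > go.py <<'E'
import sys
from cell import robot
import numpy as np
def rel(tx,ty,tz,yaw=None):
    """shares to reach world target, tool kept pointing down, tool x at yaw deg"""
    from scipy.spatial.transform import Rotation as R
    o=robot.get_obs();p=np.array(o["position"]);r=np.array(o["tool_rot"])
    s=r.T@(np.array([tx,ty,tz])-p)/.08
    if yaw is None: yaw=np.degrees(np.arctan2(r[1,0],r[0,0]))
    a=np.radians(yaw);D=np.array([[np.cos(a),np.sin(a),0],[np.sin(a),-np.cos(a),0],[0,0,-1]])
    t=R.from_matrix(r.T@D).as_rotvec()/(np.pi/2)
    print("t",round(o["time_s"],2),"p",p.round(4),"yaw",round(float(np.degrees(np.arctan2(r[1,0],r[0,0]))),1),"F",np.round(o["ft_force"],1),"w",round(float(o["grip_width"]),3),"j",np.round(o["joints"],2))
    print("shift",s.round(3),"turn",t.round(3))
if __name__=="__main__": rel(*map(float,sys.argv[1:]))
E
python3 -m crank '[[-0.4,0.1,0,0,0,0],[-0.9,0.2,0,0,0,0],[-1,0.2,0,0,0,0]]' 128 40; python3 go.py .11 -.425 .26
```

```text
time_s: 0.4
position: [0.18, -0.5367, 0.2465]
tool_rot: [[0.345, -0.938, -0.003], [-0.938, -0.345, 0.005], [-0.006, 0.001, -1.0]]
ft_force: [0.1, -0.2, -0.1]
grip_width: 0.519
t 0.4 p [ 0.18   -0.5367  0.2465] yaw -69.8 F [ 0.1 -0.2 -0.1] w 0.519 j [ 1.26  0.15 -0.07  1.66  0.01  1.34 -0.03]
shift [-1.614  0.339 -0.159] turn [0.001 0.004 0.   ]
```

```bash
python3 -m crank '[[-0.4,0.1,0,0,0,0],[-0.8,0.2,0,0,0,0],[-1,0.2,-0.1,0,0,0]]'; python3 go.py .11 -.425 .26 -60
```

```text
time_s: 0.7
position: [0.1353, -0.4653, 0.254]
tool_rot: [[0.344, -0.939, -0.004], [-0.939, -0.344, 0.007], [-0.009, 0.002, -1.0]]
ft_force: [0.5, -0.5, -0.1]
grip_width: 0.499
t 0.7 p [ 0.1353 -0.4653  0.254 ] yaw -69.9 F [ 0.5 -0.5 -0.1] w 0.499 j [ 1.29 -0.02 -0.06  1.83  0.    1.34  0.01]
shift [-0.582  0.124 -0.07 ] turn [ 0.001  0.006 -0.11 ]
```

```bash
python3 - <<'E'
from h import *
from cell import vision
for n in("top",):
    d=vision.get_image(n);cv2.imwrite("pics/t1.png",d["image"])
d=vision.get_image("side");cv2.imwrite("pics/s1.png",np.vstack([d["image"]]))
E
```

```text
(no output)
```

View pics/t1.png

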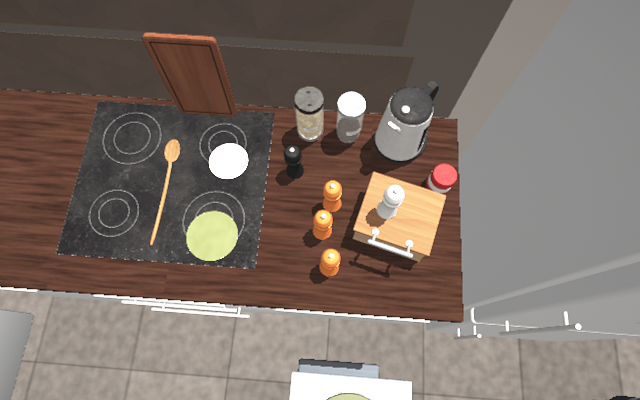

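View pics/s1.png

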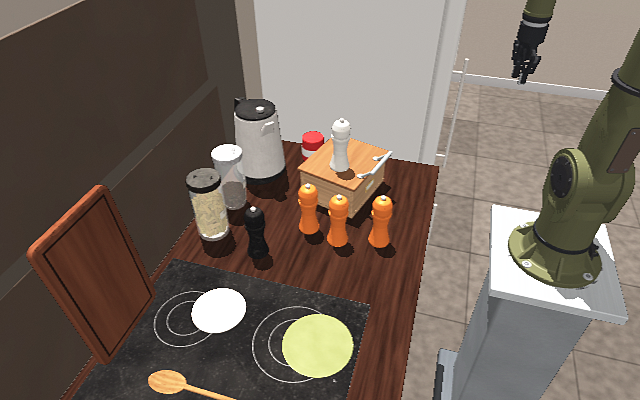

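The gripper at side (525,60) is clear of the fridge edge at about u=450. I'll finish retracting and start the swing.

```bash
python3 -m crank '[[-0.3,0.06,0,0,0,0],[-0.55,0.1,-0.05,0,0,0],[-0.55,0.1,-0.05,0,0,0]]'; python3 go.py .185 -.40 .26 -60
```

```text
time_s: 1.1
position: [0.1138, -0.4279, 0.2608]
tool_rot: [[0.344, -0.939, -0.002], [-0.939, -0.344, 0.002], [-0.003, 0.001, -1.0]]
ft_force: [0.1, -0.4, -0.5]
grip_width: 0.497
t 1.1 p [ 0.1138 -0.4279  0.2608] yaw -69.9 F [ 0.1 -0.4 -0.5] w 0.497 j [ 1.3  -0.12 -0.05  1.91 -0.    1.36  0.04]
shift [-0.021 -0.955  0.008] turn [ 0.001  0.002 -0.11 ]
```

```bash
python3 -m crank '[[0,-0.4,0,0,0,-0.05],[-0.02,-0.9,0,0,0,-0.11],[-0.03,-0.95,0,0,0,-0.11]]'; python3 go.py .253 -.36 .26 -54
```

```text
time_s: 1.4
position: [0.1901, -0.3983, 0.2606]
tool_rot: [[0.509, -0.861, 0.0], [-0.861, -0.509, 0.002], [-0.002, -0.001, -1.0]]
ft_force: [0.2, -0.1, -0.5]
grip_width: 0.5
t 1.4 p [ 0.1901 -0.3983  0.2606] yaw -59.4 F [ 0.2 -0.1 -0.5] w 0.5 j [ 1.22 -0.12 -0.14  1.91 -0.02  1.36  0.05]
shift [-0.013 -0.921  0.009] turn [-0.001  0.001 -0.06 ]
```

```bash
python3 -m crank '[[0,-0.4,0,0,0,-0.05],[-0.02,-0.85,0,0,0,-0.1],[-0.02,-0.92,0,0,0,-0.1]]'; python3 go.py .315 -.305 .27 -44
```

```text
time_s: 1.7
position: [0.2573, -0.3577, 0.2606]
tool_rot: [[0.643, -0.766, 0.002], [-0.766, -0.643, 0.003], [-0.001, -0.003, -1.0]]
ft_force: [0.5, 0.8, -1.0]
grip_width: 0.495
t 1.7 p [ 0.2573 -0.3577  0.2606] yaw -50.0 F [ 0.5  0.8 -1. ] w 0.495 j [ 1.14 -0.13 -0.23  1.91 -0.03  1.35  0.05]
shift [-0.04  -0.976 -0.114] turn [-0.002  0.    -0.066]
```

```bash
python3 -m crank '[[0,-0.4,0,0,0,-0.05],[-0.03,-0.85,-0.1,0,0,-0.1],[-0.04,-0.97,-0.1,0,0,-0.1]]'; python3 go.py .37 -.24 .30 -32
```

```text
time_s: 2.0
position: [0.3184, -0.3037, 0.2697]
tool_rot: [[0.759, -0.651, 0.005], [-0.651, -0.759, 0.002], [0.002, -0.005, -1.0]]
ft_force: [-0.8, -0.7, 0.2]
grip_width: 0.499
t 2.0 p [ 0.3184 -0.3037  0.2697] yaw -40.6 F [-0.8 -0.7  0.2] w 0.499 j [ 1.06 -0.13 -0.32  1.9  -0.05  1.37  0.04]
shift [-0.028 -1.026 -0.374] turn [-0.003 -0.001 -0.096]
```

```bash
python3 -m crank '[[0.1,-0.4,-0.2,0,0,-0.05],[0.2,-0.85,-0.5,0,0,-0.1],[0.2,-1,-0.8,0,0,-0.12]]'; python3 go.py .584 -.065 .33 -16
```

```text
time_s: 2.3
position: [0.3851, -0.2517, 0.3345]
tool_rot: [[0.87, -0.493, 0.006], [-0.493, -0.87, 0.004], [0.003, -0.006, -1.0]]
ft_force: [0.1, -0.1, 0.1]
grip_width: 0.496
t 2.3 p [ 0.3851 -0.2517  0.3345] yaw -29.5 F [ 0.1 -0.1  0.1] w 0.496 j [ 0.97 -0.11 -0.4   1.74 -0.05  1.49  0.06]
shift [ 1.013 -3.255  0.079] turn [-0.004 -0.002 -0.15 ]
```

```bash
python3 -m crank '[[0.2,-0.5,0,0,0,-0.08],[0.35,-1,0,0,0,-0.15],[0.4,-1,0,0,0,-0.15]]' 0; python3 -m crank '[[0.1,-0.5,0,0,0,0],[0.25,-1,0,0,0,0],[0.25,-1,0,0,0,0]]'; python3 go.py .584 -.065 .33 -16
```

```text
time_s: 2.6
position: [0.4564, -0.1934, 0.3352]
tool_rot: [[0.964, -0.267, 0.008], [-0.267, -0.964, 0.006], [0.006, -0.008, -1.0]]
ft_force: [0.5, 1.1, 0.2]
grip_width: 0.971
time_s: 2.9
position: [0.4997, -0.1164, 0.3359]
tool_rot: [[0.966, -0.259, 0.01], [-0.26, -0.966, 0.01], [0.007, -0.012, -1.0]]
ft_force: [1.3, 0.1, 0.5]
grip_width: 0.999
t 2.9 p [ 0.4997 -0.1164  0.3359] yaw -15.0 F [1.3 0.1 0.5] w 0.999 j [ 0.78  0.02 -0.6   1.63 -0.    1.49 -0.08]
shift [ 0.851 -0.892  0.091] turn [-0.008 -0.005  0.011]
```

```bash
python3 -m crank '[[0.4,-0.4,0,0,0,0],[0.8,-0.8,0.05,0,0,0],[0.85,-0.89,0.09,0,0,0],[0.85,-0.89,0.09,0,0,0],[0.85,-0.89,0.09,0,0,0]]'; python3 go.py .584 -.065 .231 -16
python3 - <<'E'
from h import *
from cell import vision
a=vision.get_image("top");b=vision.get_image("side")
np.savez("top1.npz",**a);np.savez("side1.npz",**b)
A=cv2.resize(a["image"][130:270,320:480],(400,350),interpolation=cv2.INTER_CUBIC)
B=cv2.resize(b["image"][50:190,260:420],(400,350),interpolation=cv2.INTER_CUBIC)
cv2.imwrite("pics/over.png",np.hstack([A,B]))
E
```

```text
time_s: 3.4
position: [0.5834, -0.067, 0.3296]
tool_rot: [[0.965, -0.262, 0.009], [-0.262, -0.965, 0.009], [0.006, -0.011, -1.0]]
ft_force: [-0.3, -0.6, 0.4]
grip_width: 1.0
t 3.4 p [ 0.5834 -0.067   0.3296] yaw -15.2 F [-0.3 -0.6  0.4] w 1.0 j [ 0.65  0.21 -0.67  1.47  0.12  1.5  -0.29]
shift [-0.007 -0.013  1.232] turn [-0.007 -0.004  0.009]
```

View pics/over.png

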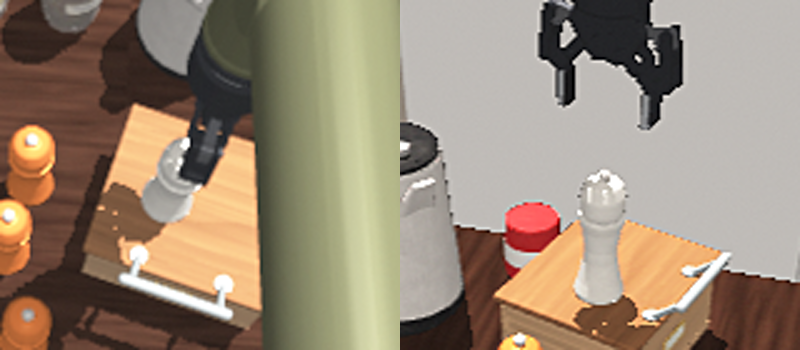

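Side crop: the open fingers (565,90)/(650,110) straddle the mill's head at (603,190), centred. I'll descend and grip.

```bash
python3 -m crank '[[0,-0.01,0.3,-0.007,-0.004,0],[0,-0.01,0.6,-0.007,-0.004,0],[0,-0.01,0.9,-0.007,-0.004,0],[0,-0.01,1,-0.007,-0.004,0],[0,-0.01,1,-0.007,-0.004,0]]'; python3 go.py .584 -.065 .231 -16
```

```text
time_s: 4.0
position: [0.5832, -0.067, 0.25]
tool_rot: [[0.964, -0.264, -0.0], [-0.264, -0.964, -0.001], [0.0, 0.001, -1.0]]
ft_force: [-0.8, 0.1, 0.0]
grip_width: 0.998
t 4.0 p [ 0.5832 -0.067   0.25  ] yaw -15.3 F [-0.8  0.1  0. ] w 0.998 j [ 0.64  0.25 -0.67  1.59  0.16  1.36 -0.32]
shift [ 0.002 -0.027  0.237] turn [ 0.001 -0.     0.008]
```

```bash
python3 -m crank '[[0,-0.01,0.15,0,0,0],[0,-0.01,0.25,0,0,0],[0,-0.01,0.25,0,0,0]]'; python3 go.py .584 -.065 .231 -16; python3 - <<'E'
from h import *
from cell import vision
b=vision.get_image("side")
cv2.imwrite("pics/dn.png",cv2.resize(b["image"][50:190,260:420],(640,560),interpolation=cv2.INTER_CUBIC))
E
```

```text
time_s: 4.3
position: [0.5829, -0.0664, 0.229]
tool_rot: [[0.964, -0.264, -0.002], [-0.264, -0.964, -0.001], [-0.001, 0.002, -1.0]]
ft_force: [-0.6, -0.1, -0.7]
grip_width: 1.003
t 4.3 p [ 0.5829 -0.0664  0.229 ] yaw -15.3 F [-0.6 -0.1 -0.7] w 1.003 j [ 0.64  0.26 -0.67  1.62  0.17  1.32 -0.33]
shift [ 0.009 -0.021 -0.025] turn [0.001 0.001 0.007]
```

View pics/dn.png

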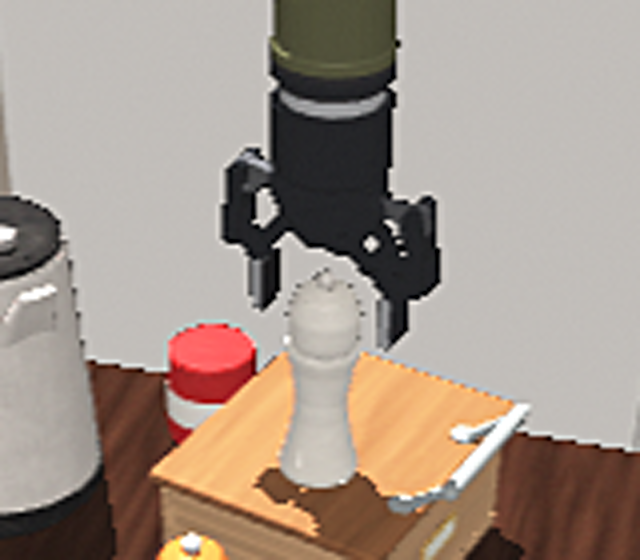

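The head sits between the pads in the side crop, pads at (262,285) and (392,320) on either side of the head at (322,310). Closing.

```bash
python3 -m crank '[[0,0,0,0,0,0],[0,0,0,0,0,0],[0,0,0,0,0,0],[0,0,0,0,0,0],[0,0,0,0,0,0],[0,0,0,0,0,0],[0,0,0,0,0,0],[0,0,0,0,0,0]]' 255 60; python3 go.py .584 -.065 .33 -16
```

```text
time_s: 5.15
position: [0.5839, -0.0663, 0.2306]
tool_rot: [[0.964, -0.264, 0.001], [-0.264, -0.964, -0.002], [0.001, 0.001, -1.0]]
ft_force: [-0.2, -0.3, 4.8]
grip_width: 0.529
t 5.15 p [ 0.5839 -0.0663  0.2306] yaw -15.3 F [-0.2 -0.3  4.8] w 0.529 j [ 0.64  0.26 -0.67  1.62  0.17  1.32 -0.33]
shift [-1.000e-03 -1.400e-02 -1.242e+00] turn [ 0.001 -0.001  0.008]
```

```bash
python3 -m crank '[[0,0,-0.05,0,0,0],[0,0,-0.15,0,0,0],[0,0,-0.25,0,0,0],[0,0,-0.4,0,0,0],[0,0,-0.4,0,0,0]]'; python3 go.py .584 -.065 .33 -16;python3 - <<'E'
from h import *
from cell import vision
b=vision.get_image("side")
cv2.imwrite("pics/lift.png",cv2.resize(b["image"][50:190,260:420],(640,560),interpolation=cv2.INTER_CUBIC))
E
```

```text
time_s: 5.65
position: [0.5848, -0.0661, 0.2649]
tool_rot: [[0.964, -0.264, 0.004], [-0.264, -0.964, -0.002], [0.005, 0.001, -1.0]]
ft_force: [0.2, -0.5, -3.4]
grip_width: 0.531
t 5.65 p [ 0.5848 -0.0661  0.2649] yaw -15.3 F [ 0.2 -0.5 -3.4] w 0.531 j [ 0.64  0.24 -0.67  1.57  0.15  1.38 -0.32]
shift [-0.01  -0.01  -0.814] turn [ 0.001 -0.003  0.008]
```

View pics/lift.png

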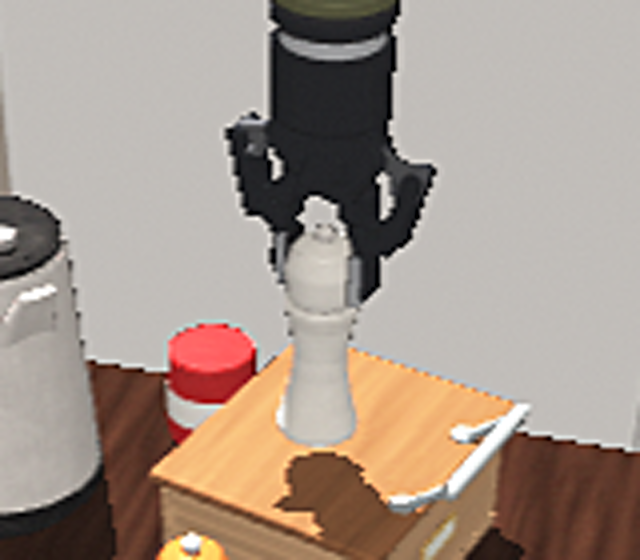

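The mill lifted cleanly, hangs upright and the lid is still shut. I'll raise it and carry it to the plate.

```bash
python3 -m crank '[[0,0,-0.3,0,0,0],[0,-0.1,-0.6,0,0,0],[-0.1,-0.3,-0.8,0,0,-0.02],[-0.2,-0.5,-0.85,0,0,-0.04],[-0.3,-0.7,-0.85,0,0,-0.06]]'; python3 -m crank '[[-0.15,-0.3,0,0,0,-0.02],[-0.3,-0.65,0,0,0,-0.04],[-0.45,-1,0,0,0,-0.06]]'; python3 go.py .501 .4247 .33 25
```

```text
time_s: 6.2
position: [0.5754, -0.003, 0.3318]
tool_rot: [[0.986, -0.168, 0.003], [-0.168, -0.986, -0.002], [0.004, 0.001, -1.0]]
ft_force: [-0.2, 0.2, -3.6]
grip_width: 0.527
time_s: 6.5
position: [0.5516, 0.0854, 0.3308]
tool_rot: [[0.998, -0.07, 0.002], [-0.07, -0.998, -0.001], [0.002, 0.001, -1.0]]
ft_force: [0.8, -0.2, -2.6]
grip_width: 0.532
t 6.5 p [0.5516 0.0854 0.3308] yaw -4.0 F [ 0.8 -0.2 -2.6] w 0.532 j [ 0.5   0.16 -0.79  1.53  0.11  1.5  -0.36]
shift [-9.270e-01 -4.187e+00  2.000e-03] turn [ 0.001 -0.001 -0.322]
```

```bash
python3 -m crank '[[-0.06,-0.35,0,0,0,-0.02],[-0.13,-0.7,0,0,0,-0.04],[-0.2,-1,0,0,0,-0.06]]';python3 -m crank '[[-0.05,-0.35,0,0,0,-0.02],[-0.1,-0.7,0,0,0,-0.04],[-0.15,-1,0,0,0,-0.06]]';python3 -m crank '[[-0.04,-0.35,0,0,0,-0.02],[-0.07,-0.7,0,0,0,-0.04],[-0.1,-1,0,0,0,-0.06]]'; python3 go.py .501 .4247 .33 25
```

```text
time_s: 6.8
position: [0.539, 0.1706, 0.3301]
tool_rot: [[1.0, 0.031, 0.001], [0.031, -1.0, -0.001], [0.001, 0.001, -1.0]]
ft_force: [0.1, -0.1, -2.7]
grip_width: 0.527
time_s: 7.1
position: [0.5218, 0.2542, 0.3295]
tool_rot: [[0.991, 0.131, -0.0], [0.131, -0.991, -0.001], [-0.0, 0.001, -1.0]]
ft_force: [-0.5, 0.3, -2.7]
grip_width: 0.532
time_s: 7.4
position: [0.5003, 0.3361, 0.3289]
tool_rot: [[0.973, 0.23, -0.001], [0.23, -0.973, -0.001], [-0.001, 0.0, -1.0]]
ft_force: [0.0, -0.3, -2.9]
grip_width: 0.526
t 7.4 p [0.5003 0.3361 0.3289] yaw 13.3 F [ 0.  -0.3 -2.9] w 0.526 j [ 0.11  0.32 -0.95  1.42  0.26  1.53 -0.59]
shift [ 0.263 -1.075 -0.015] turn [ 0.     0.001 -0.13 ]
```

```bash
python3 -m crank '[[0.1,-0.35,0,0,0,0],[0.18,-0.7,0.2,0,0,0],[0.25,-0.95,0.5,0,0,0],[0.26,-1,0.9,0,0,0],[0.26,-1,0.9,0,0,0]]'; python3 go.py .501 .4247 .16; python3 - <<'E'
from h import *
from cell import vision
a=vision.get_image("top");b=vision.get_image("side")
np.savez("top2.npz",**a);np.savez("side2.npz",**b)
A=cv2.resize(a["image"][160:300,140:300],(400,350),interpolation=cv2.INTER_CUBIC)
B=cv2.resize(b["image"][220:400,220:420],(389,350),interpolation=cv2.INTER_CUBIC)
cv2.imwrite("pics/pl.png",np.hstack([A,B]))
E
```

```text
time_s: 7.9
position: [0.4975, 0.4194, 0.2516]
tool_rot: [[0.972, 0.235, -0.009], [0.235, -0.972, -0.006], [-0.01, 0.003, -1.0]]
ft_force: [0.1, -0.6, -2.8]
grip_width: 0.528
t 7.9 p [0.4975 0.4194 0.2516] yaw 13.6 F [ 0.1 -0.6 -2.8] w 0.528 j [-0.08  0.48 -0.92  1.41  0.37  1.45 -0.76]
shift [ 0.07  -0.058  1.144] turn [0.002 0.007 0.   ]
```

View pics/pl.png

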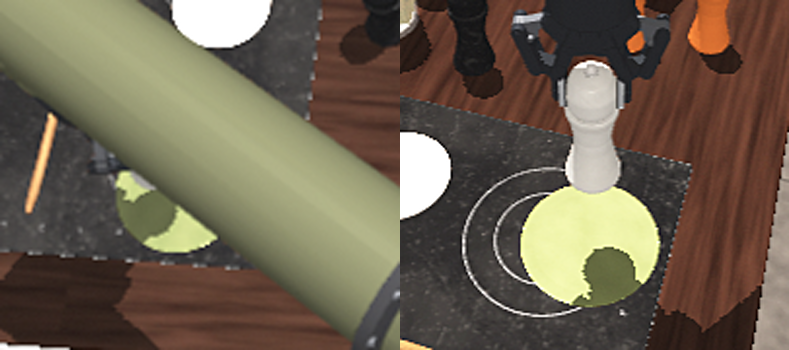

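```bash
python3 - <<'E'
from m import *
d=load("side",2);fitmill(d,.131,(.4975,.4194))
W=cloud(d).reshape(-1,3);Q=W[np.hypot(W[:,0]-.4975,W[:,1]-.4194)<.045];Q=Q[(Q[:,2]>.09)];print(Q[:,2].min(),Q[:,2].max())
# bottom tilt: axis centres per band
from scipy.optimize import least_squares
E
python3 go.py .501 .4247 .16
```

```text
mill 0.112 341 [0.503  0.4092 0.0349] 0.0014
  mill 0.03 456 [0.4996 0.4214 0.0202] 0.0012
  button 11866 [0.4923 0.4395 0.5198]
0.13410874310448484 0.6467231205751677
t 8.0 p [0.5006 0.4192 0.2567] yaw 13.4 F [ 0.4  0.1 -1.8] w 0.531 j [-0.07  0.47 -0.92  1.4   0.37  1.45 -0.76]
shift [ 0.024 -0.066  1.208] turn [0.001 0.002 0.   ]
```

```bash
python3 -m crank '[[0.02,-0.05,0.3,0.001,0.001,0],[0.02,-0.05,0.6,0.001,0.001,0],[0.02,-0.05,0.9,0.001,0.001,0],[0.02,-0.05,1,0.001,0.001,0],[0.02,-0.05,1,0.001,0.001,0],[0.02,-0.05,1,0.001,0.001,0]]'; python3 go.py .501 .4235 .136; python3 - <<'E'
from m import *
from cell import vision
d=vision.get_image("side");np.savez("side3.npz",**d)
cv2.imwrite("pics/pl3.png",cv2.resize(d["image"][220:400,220:420],(600,540),interpolation=cv2.INTER_CUBIC))
fitmill(d,.055,(.501,.4235))
E
python3 go.py .501 .4235 .136
```

```text
time_s: 8.6
position: [0.5019, 0.424, 0.1788]
tool_rot: [[0.973, 0.231, 0.001], [0.231, -0.973, 0.002], [0.001, -0.002, -1.0]]
ft_force: [-0.5, 0.4, -1.6]
grip_width: 0.532
t 8.6 p [0.5019 0.424  0.1788] yaw 13.4 F [-0.5  0.4 -1.6] w 0.532 j [-0.09  0.53 -0.9   1.5   0.42  1.32 -0.79]
shift [-0.012  0.004  0.535] turn [-0.001 -0.001  0.   ]
  mill 0.112 291 [0.5056 0.415  0.034 ] 0.0014
  mill 0.03 386 [0.5027 0.4262 0.0205] 0.0012
  button 10028 [0.4953 0.4417 0.4488]
t 8.65 p [0.5018 0.4241 0.1789] yaw 13.4 F [-0.8 -0.4 -2.9] w 0.532 j [-0.09  0.53 -0.9   1.5   0.42  1.32 -0.79]
shift [-0.012  0.007  0.537] turn [-0.001 -0.001  0.   ]
```

View pics/pl3.png

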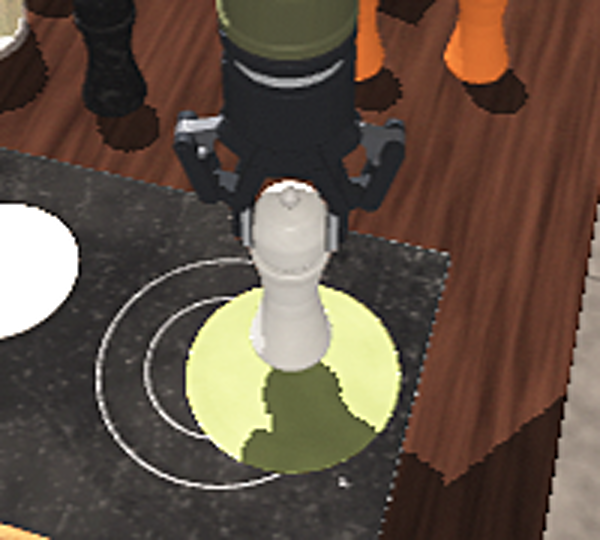

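The mill axis reads (0.5027,0.4262) and the plate (0.5017,0.4254), so 1 mm apart. I'll lower it gently.

```bash
python3 -m crank '[[-0.01,0.01,0.15,-0.001,-0.001,0],[-0.01,0.01,0.3,-0.001,-0.001,0],[-0.01,0.01,0.45,-0.001,-0.001,0],[-0.01,0.01,0.5,-0.001,-0.001,0],[-0.01,0.01,0.52,-0.001,-0.001,0],[-0.01,0.01,0.52,-0.001,-0.001,0]]'; python3 go.py .501 .4235 .134; python3 -m crank '[[0,0,0.015,0,0,0],[0,0,0.03,0,0,0],[0,0,0.03,0,0,0]]'; python3 go.py .501 .4235 .134
```

```text
time_s: 9.25
position: [0.5012, 0.4233, 0.137]
tool_rot: [[0.973, 0.231, -0.001], [0.231, -0.973, 0.0], [-0.001, -0.0, -1.0]]
ft_force: [-0.4, -0.4, -3.3]
grip_width: 0.526
t 9.25 p [0.5012 0.4233 0.137 ] yaw 13.4 F [-0.4 -0.4 -3.3] w 0.526 j [-0.1   0.56 -0.88  1.54  0.44  1.25 -0.81]
shift [-0.001 -0.003  0.038] turn [-0.  0. -0.]
time_s: 9.55
position: [0.5012, 0.4233, 0.1347]
tool_rot: [[0.973, 0.231, -0.001], [0.231, -0.973, 0.0], [-0.001, -0.001, -1.0]]
ft_force: [0.2, -0.1, -3.1]
grip_width: 0.528
t 9.55 p [0.5012 0.4233 0.1347] yaw 13.4 F [ 0.2 -0.1 -3.1] w 0.528 j [-0.1   0.56 -0.88  1.55  0.45  1.25 -0.81]
shift [-0.002 -0.003  0.009] turn [-0.  0. -0.]
```

```bash
python3 -m crank '[[0,0,0.012,0,0,0],[0,0,0.018,0,0,0],[0,0,0.018,0,0,0]]'; python3 -m crank '[[0,0,0.012,0,0,0],[0,0,0.018,0,0,0],[0,0,0.018,0,0,0]]'
```

```text
time_s: 9.85
position: [0.5012, 0.4238, 0.134]
tool_rot: [[0.973, 0.232, -0.0], [0.232, -0.973, 0.001], [0.0, -0.001, -1.0]]
ft_force: [-1.3, -1.3, 1.5]
grip_width: 0.53
time_s: 10.15
position: [0.501, 0.4245, 0.1339]
tool_rot: [[0.973, 0.232, 0.001], [0.232, -0.973, 0.002], [0.001, -0.002, -1.0]]
ft_force: [-3.2, -1.2, 6.2]
grip_width: 0.533
```

Contact: the force changed sign from -3 to +6 N. Releasing.

```bash
python3 -m crank '[[0,0,-0.01,0,0,0],[0,0,-0.01,0,0,0],[0,0,-0.01,0,0,0],[0,0,-0.01,0,0,0],[0,0,-0.01,0,0,0],[0,0,-0.01,0,0,0]]' 0; python3 go.py .501 .4235 .25;  python3 - <<'E'
from m import *
from cell import vision
d=vision.get_image("side");np.savez("side3.npz",**d)
cv2.imwrite("pics/rel.png",cv2.resize(d["image"][220:400,220:420],(600,540),interpolation=cv2.INTER_CUBIC))
fitmill(d,.0135,(.501,.4235))
E
```

```text
time_s: 10.75
position: [0.501, 0.4244, 0.1346]
tool_rot: [[0.973, 0.232, 0.0], [0.232, -0.973, 0.002], [0.001, -0.002, -1.0]]
ft_force: [-0.5, -0.7, 0.0]
grip_width: 0.996
t 10.75 p [0.501  0.4244 0.1346] yaw 13.4 F [-0.5 -0.7  0. ] w 0.996 j [-0.1   0.56 -0.88  1.55  0.45  1.24 -0.81]
shift [-0.002  0.009 -1.443] turn [-0.001 -0.001  0.   ]
  mill 0.112 257 [0.5075 0.4069 0.0423] 0.0021
  mill 0.03 333 [0.5022 0.4272 0.0202] 0.0011
  button 8847 [0.4951 0.4413 0.413 ]
```

View pics/rel.png

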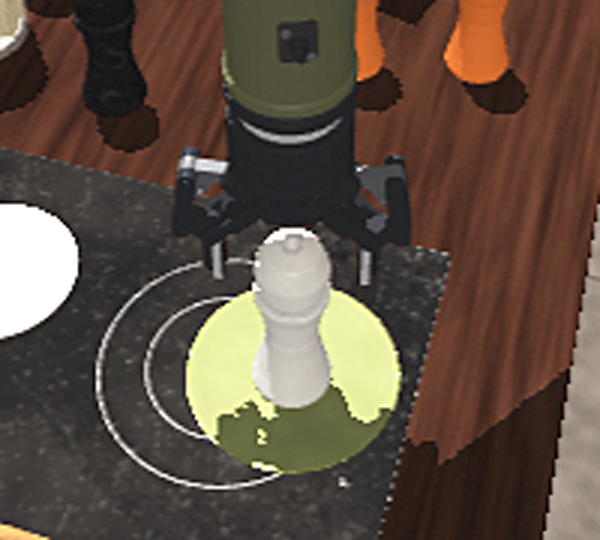

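The mill stands upright on the plate at crop (290,330), fingers clear on both sides. Moving straight up, then back toward the handle.

```bash
python3 -m crank '[[0,0,-0.25,0,0,0],[0,0,-0.6,0,0,0],[0,0,-1,0,0,0],[0,0,-1,0,0,0]]'; python3 -m crank '[[0,0,-0.5,0,0,0],[0,0.1,-0.9,0,0,0.03],[-0.05,0.5,-1,0,0,0.06],[-0.1,0.9,-1,0,0,0.08]]'; python3 go.py .469 -.0715 .28 -15.4
```

```text
time_s: 11.2
position: [0.5023, 0.4265, 0.2197]
tool_rot: [[0.973, 0.232, 0.006], [0.232, -0.973, 0.007], [0.008, -0.006, -1.0]]
ft_force: [-0.1, 0.9, 0.9]
grip_width: 1.001
time_s: 11.6
position: [0.5105, 0.355, 0.3009]
tool_rot: [[0.994, 0.109, 0.009], [0.109, -0.994, 0.01], [0.01, -0.009, -1.0]]
ft_force: [-0.1, -0.8, 0.1]
grip_width: 1.001
t 11.6 p [0.5105 0.355  0.3009] yaw 6.3 F [-0.1 -0.8  0.1] w 1.001 j [ 0.06  0.36 -0.93  1.43  0.29  1.48 -0.74]
shift [-1.1    5.244  0.206] turn [-0.007 -0.005  0.241]
```

```bash
python3 -m crank '[[-0.06,0.4,0,0,0,0.02],[-0.13,0.8,0,0,0,0.04],[-0.2,1,0,0,0,0.06]]';python3 -m crank '[[-0.04,0.4,0,0,0,0.02],[-0.09,0.8,0,0,0,0.04],[-0.1,1,0,0,0,0.06]]';python3 -m crank '[[0,0.4,0,0,0,0.02],[-0.02,0.8,0,0,0,0.04],[-0.03,1,0,0,0,0.06]]'; python3 go.py .469 -.0715 .28 -15.4
```

```text
time_s: 11.9
position: [0.5041, 0.2701, 0.2993]
tool_rot: [[1.0, 0.01, 0.009], [0.01, -1.0, 0.007], [0.009, -0.007, -1.0]]
ft_force: [0.6, 0.4, 0.8]
grip_width: 1.002
time_s: 12.2
position: [0.4969, 0.1867, 0.2981]
tool_rot: [[0.996, -0.09, 0.008], [-0.09, -0.996, 0.005], [0.008, -0.006, -1.0]]
ft_force: [0.3, 1.0, 0.2]
grip_width: 1.0
time_s: 12.5
position: [0.4873, 0.1047, 0.2973]
tool_rot: [[0.982, -0.188, 0.008], [-0.188, -0.982, 0.004], [0.007, -0.006, -1.0]]
ft_force: [0.1, -0.6, -0.1]
grip_width: 1.0
t 12.5 p [0.4873 0.1047 0.2973] yaw -10.8 F [ 0.1 -0.6 -0.1] w 1.0 j [ 0.53 -0.   -0.78  1.72 -0.    1.41 -0.44]
shift [0.187 2.208 0.205] turn [-0.004 -0.005  0.051]
```

```bash
python3 -m crank '[[0.04,0.4,0,0,0,0.02],[0.07,0.8,0,0,0,0.04],[0.1,1,0,0,0,0.05]]';python3 -m crank '[[0.03,0.4,0,-0.004,-0.005,0],[0.06,0.8,0.1,-0.004,-0.005,0],[0.1,1,0.2,-0.004,-0.005,0],[0.1,1,0.2,-0.004,-0.005,0]]'; python3 go.py .469 -.0715 .28 -15.4; python3 - <<'E'
from h import *
from cell import vision
a=vision.get_image("top");b=vision.get_image("side")
np.savez("top4.npz",**a);np.savez("side4.npz",**b)
A=cv2.resize(a["image"][160:300,320:480],(400,350),interpolation=cv2.INTER_CUBIC)
B=cv2.resize(b["image"][70:210,280:440],(400,350),interpolation=cv2.INTER_CUBIC)
cv2.imwrite("pics/hd.png",np.hstack([A,B]))
E
```

```text
time_s: 12.8
position: [0.4801, 0.0227, 0.2967]
tool_rot: [[0.963, -0.268, 0.008], [-0.268, -0.963, 0.004], [0.007, -0.006, -1.0]]
ft_force: [-0.2, -1.3, 0.1]
grip_width: 0.996
time_s: 13.2
position: [0.4661, -0.0577, 0.2791]
tool_rot: [[0.963, -0.271, -0.003], [-0.271, -0.963, 0.0], [-0.003, 0.0, -1.0]]
ft_force: [-0.4, 0.2, -0.3]
grip_width: 0.998
t 13.2 p [ 0.4661 -0.0577  0.2791] yaw -15.7 F [-0.4  0.2 -0.3] w 0.998 j [ 0.7  -0.06 -0.6   1.81 -0.04  1.39 -0.17]
shift [ 0.082  0.156 -0.012] turn [ 0.     0.002 -0.004]
```

View pics/hd.png

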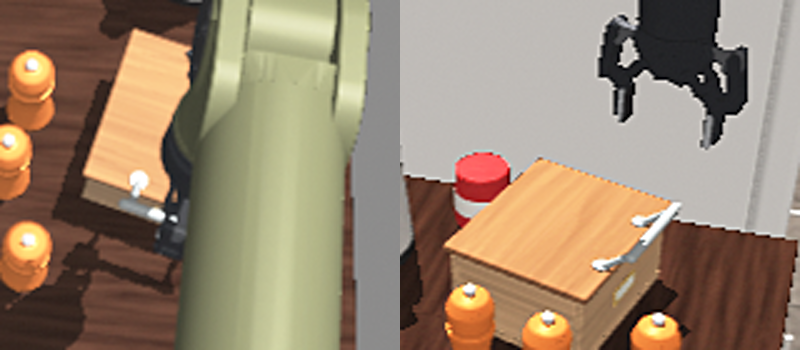

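```bash
python3 -m crank '[[0.05,0.08,0.3,0,0,0],[0.08,0.16,0.6,0,0,0],[0.08,0.16,0.9,0,0,0],[0.08,0.16,0.9,0,0,0],[0.08,0.16,0.9,0,0,0]]' 110; python3 go.py .469 -.0715 .14 -15.4; python3 - <<'E'
from h import *
from cell import vision
b=vision.get_image("side")
cv2.imwrite("pics/hd2.png",cv2.resize(b["image"][90:200,320:440],(600,550),interpolation=cv2.INTER_CUBIC))
E
```

```text
time_s: 13.8
position: [0.4703, -0.0668, 0.2091]
tool_rot: [[0.965, -0.264, -0.0], [-0.264, -0.965, 0.002], [-0.001, -0.001, -1.0]]
ft_force: [0.3, 0.1, -0.2]
grip_width: 0.571
t 13.8 p [ 0.4703 -0.0668  0.2091] yaw -15.3 F [ 0.3  0.1 -0.2] w 0.571 j [ 0.7  -0.01 -0.6   1.9  -0.01  1.24 -0.17]
shift [0.    0.062 0.864] turn [-0.001  0.001  0.001]
```

View pics/hd2.png

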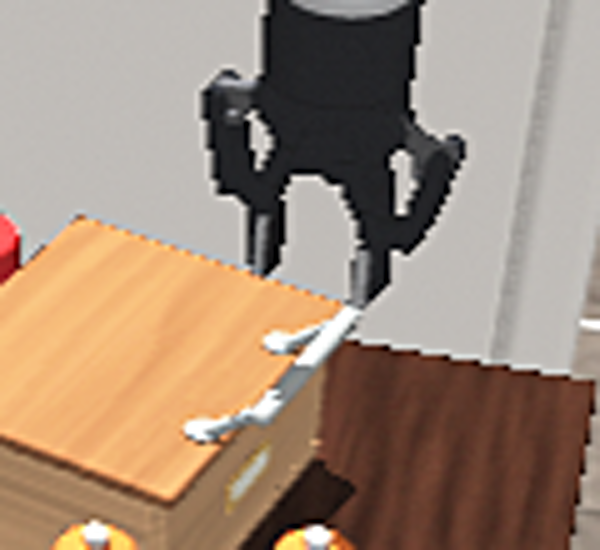

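Projected down about 80 px, the tips' midpoint (315,285) lands on the bar's middle at about (310,357). Descending.

```bash
python3 -m crank '[[0,0.03,0.25,0,0,0],[0,0.06,0.5,0,0,0],[0,0.06,0.7,0,0,0],[0,0.06,0.8,0,0,0],[0,0.06,0.86,0,0,0],[0,0.06,0.86,0,0,0]]'; python3 go.py .469 -.0715 .14 -15.4; python3 - <<'E'
from h import *
from cell import vision
b=vision.get_image("side")
cv2.imwrite("pics/hd3.png",cv2.resize(b["image"][90:200,320:440],(600,550),interpolation=cv2.INTER_CUBIC))
E
```

```text
time_s: 14.45
position: [0.47, -0.0715, 0.1415]
tool_rot: [[0.965, -0.264, 0.002], [-0.264, -0.965, 0.001], [0.001, -0.001, -1.0]]
ft_force: [-0.0, 0.9, 1.0]
grip_width: 0.569
t 14.45 p [ 0.47   -0.0715  0.1415] yaw -15.3 F [-0.   0.9  1. ] w 0.569 j [ 0.69  0.06 -0.61  1.99  0.04  1.1  -0.2 ]
shift [-0.013  0.003  0.019] turn [-0.001 -0.001  0.001]
```

View pics/hd3.png

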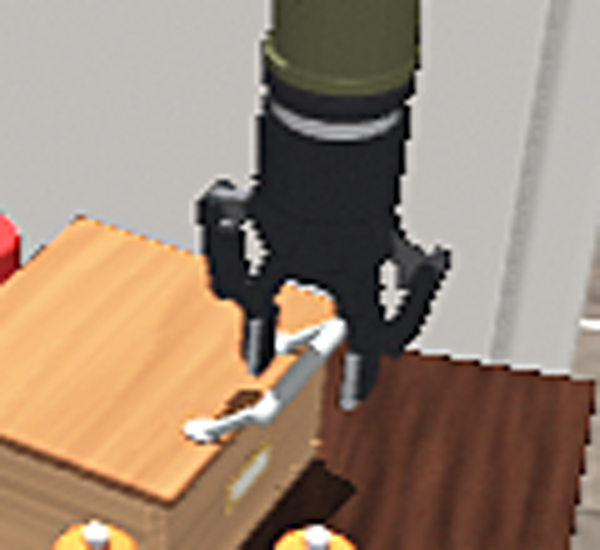

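The bar passes between the two fingers, pads at (258,345) and (352,380). Closing.

```bash
python3 -m crank '[[0,0,0,0,0,0],[0,0,0,0,0,0],[0,0,0,0,0,0],[0,0,0,0,0,0],[0,0,0,0,0,0],[0,0,0,0,0,0],[0,0,0,0,0,0]]' 255 40; python3 go.py .469 -.0715 .14 -15.4; python3 - <<'E'
import numpy as np
bx=np.array([np.cos(np.radians(-15.4)),np.sin(np.radians(-15.4))])
from cell import robot
p=np.array(robot.get_obs()["position"])
for a in range(0,50,5):
    t=np.radians(a);f=lambda t:(-.2*np.cos(t)+.042*np.sin(t),.2*np.sin(t)+.042*np.cos(t))
    dx,dz=np.subtract(f(t),f(0));print(a,"boxx",round(dx,4),"dz",round(dz,4),"shares",round(dx/.08,3),round(-dz/.08,3))
E
```

```text
time_s: 15.2
position: [0.47, -0.0715, 0.1425]
tool_rot: [[0.965, -0.264, 0.002], [-0.264, -0.965, 0.001], [0.001, -0.001, -1.0]]
ft_force: [-2.3, 1.9, 5.6]
grip_width: 0.126
t 15.2 p [ 0.47   -0.0715  0.1425] yaw -15.3 F [-2.3  1.9  5.6] w 0.126 j [ 0.69  0.06 -0.61  1.98  0.04  1.1  -0.2 ]
shift [-0.012  0.004  0.031] turn [-0.001 -0.001  0.001]
0 boxx 0.0 dz 0.0 shares 0.0 -0.0
5 boxx 0.0044 dz 0.0173 shares 0.055 -0.216
10 boxx 0.0103 dz 0.0341 shares 0.129 -0.426
15 boxx 0.0177 dz 0.0503 shares 0.221 -0.629
20 boxx 0.0264 dz 0.0659 shares 0.33 -0.823
25 boxx 0.0365 dz 0.0806 shares 0.456 -1.007
30 boxx 0.0478 dz 0.0944 shares 0.597 -1.18
35 boxx 0.0603 dz 0.1071 shares 0.753 -1.339
40 boxx 0.0738 dz 0.1187 shares 0.922 -1.484
45 boxx 0.0883 dz 0.1291 shares 1.103 -1.614
```

The grip width corresponds to about 11 mm, so the 12 mm bar is held. Raising along the arc to 20 degrees first.

```bash
python3 -m crank '[[0.02,0,-0.1,0,0,0],[0.055,0,-0.22,0,0,0],[0.09,0,-0.32,0,0,0],[0.13,0,-0.43,0,0,0],[0.17,0,-0.53,0,0,0],[0.22,0,-0.63,0,0,0],[0.27,0,-0.73,0,0,0],[0.33,0,-0.82,0,0,0],[0.33,0,-0.82,0,0,0]]'; python3 go.py .5545 -.095 .2716 -15.4;python3 - <<'E'
from h import *
from cell import vision
b=vision.get_image("side")
cv2.imwrite("pics/r1.png",cv2.resize(b["image"][70:200,290:440],(600,520),interpolation=cv2.INTER_CUBIC))
E
```

```text
time_s: 16.1
position: [0.4949, -0.0784, 0.2093]
tool_rot: [[0.964, -0.264, -0.001], [-0.264, -0.964, 0.001], [-0.001, -0.001, -1.0]]
ft_force: [-5.8, 1.9, 1.5]
grip_width: 0.12
t 16.1 p [ 0.4949 -0.0784  0.2093] yaw -15.3 F [-5.8  1.9  1.5] w 0.12 j [ 0.69  0.06 -0.6   1.85  0.03  1.25 -0.19]
shift [ 0.773  0.003 -0.779] turn [-0.     0.001  0.001]
```

View pics/r1.png

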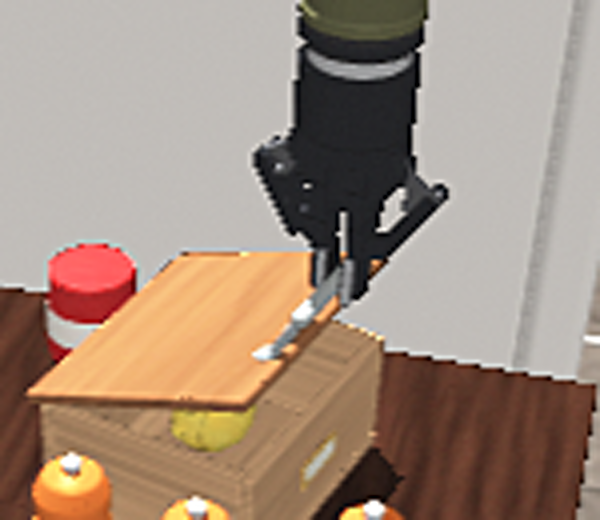

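The lid follows with small forces and the lemon is visible inside. Continuing to 45 degrees.

```bash
python3 -m crank '[[0.06,0,-0.09,0,0,0],[0.13,0,-0.18,0,0,0],[0.2,0,-0.27,0,0,0],[0.27,0,-0.36,0,0,0],[0.35,0,-0.44,0,0,0],[0.42,0,-0.52,0,0,0],[0.5,0,-0.59,0,0,0],[0.59,0,-0.66,0,0,0],[0.68,0,-0.73,0,0,0],[0.77,0,-0.79,0,0,0],[0.77,0,-0.79,0,0,0],[0.77,0,-0.79,0,0,0]]'; python3 go.py .5545 -.095 .2716 -15.4;python3 - <<'E'
from h import *
from cell import vision
b=vision.get_image("side");a=vision.get_image("top")
np.savez("side5.npz",**b);np.savez("top5.npz",**a)
cv2.imwrite("pics/r2.png",b["image"]);cv2.imwrite("pics/r2t.png",a["image"])
E
```

```text
time_s: 17.35
position: [0.554, -0.0947, 0.2751]
tool_rot: [[0.964, -0.264, -0.002], [-0.264, -0.964, 0.0], [-0.002, 0.0, -1.0]]
ft_force: [-9.0, 1.0, 10.6]
grip_width: 0.123
t 17.35 p [ 0.554  -0.0947  0.2751] yaw -15.3 F [-9.   1.  10.6] w 0.123 j [ 0.66  0.16 -0.6   1.62  0.09  1.39 -0.22]
shift [0.006 0.002 0.044] turn [0.    0.001 0.001]
```

View pics/r2.png

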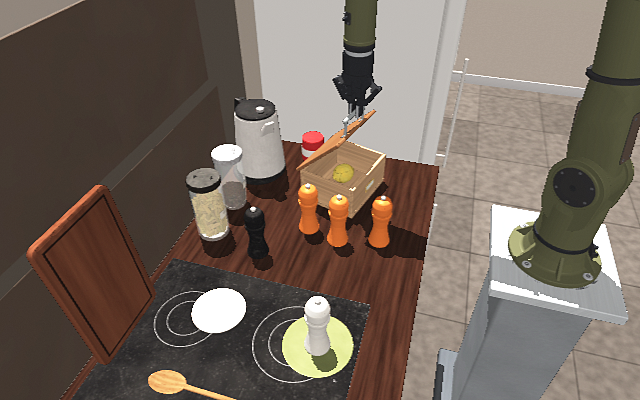

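View pics/r2t.png

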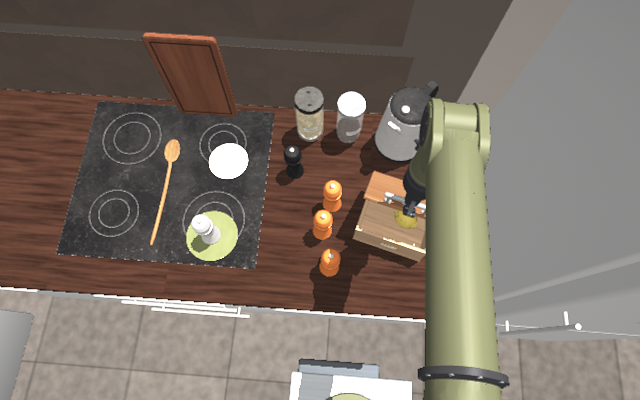

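```bash
python3 - <<'E'
from h import *
bx=np.array([np.cos(np.radians(-15.4)),np.sin(np.radians(-15.4))])
from cell import robot
p=np.array(robot.get_obs()["position"]);hg=np.array([.580,-.1025])+.085*bx
for zz in(0,.002):
    q=np.array([(p[:2]-hg)@bx,p[2]+zz-.1]);print("angle from TCP",np.degrees(np.arctan2(q[1],-q[0])-np.arctan2(.042,.2)),"radius",np.linalg.norm(q),"vs",np.hypot(.2,.042))
for n in("side","top"):
    d=load(n,5);W=cloud(d);hsv=cv2.cvtColor(d["image"],cv2.COLOR_BGR2HSV)
    x,y,z=W[...,0],W[...,1],W[...,2]
    rel=(W[...,:2]-hg);u=rel@bx;v=rel@np.array([-bx[1],bx[0]])
    m=(hsv[...,0]>5)&(hsv[...,0]<20)&(hsv[...,1]>60)&(u>-.14)&(u<-.02)&(z>.125)&(z<.27)&(abs(v)<.11)
    if n=="side": m[:, :]=m
    Q=np.c_[u[m],z[m]]
    if len(Q)>30:
        vx,vy,x0,y0=cv2.fitLine(Q.astype(np.float32),cv2.DIST_HUBER,0,.01,.01).ravel()
        print(n,len(Q),"lid angle",np.degrees(np.arctan2(vy,-vx)),np.median(abs((Q-[x0,y0])@[-vy,vx])))
d=load("side",5)
from m import fitmill
fitmill(d,.0135,(.501,.4255))
hsv=cv2.cvtColor(d["image"],cv2.COLOR_BGR2HSV)
g=((hsv[...,0]>28)&(hsv[...,0]<42)&(hsv[...,1]>70)&(hsv[...,2]>80)).astype(np.uint8);g[:,500:]=0
c=max(cv2.findContours(g,0,1)[0],key=cv2.contourArea)
print("plate",cv2.minEnclosingCircle(np.array([ray(d,*q[0],0.0135)[:2] for q in c],np.float32)))
E
```

```text
angle from TCP 45.49070574213907 radius 0.20793841833708152 vs 0.20436242316042352
angle from TCP 45.78562387122839 radius 0.20962516825159994 vs 0.20436242316042352
side 632 lid angle -136.78893 0.0016600020139953455
top 889 lid angle -135.73274 0.0007225184475428542
  mill 0.112 229 [0.5015 0.4272 0.0232] 0.0009
  mill 0.03 332 [0.502  0.4276 0.0199] 0.0012
  button 38 [0.5014 0.4297 0.1659]
plate ((0.5013389587402344, 0.4263390600681305), 0.07584699988365173)
```

Lid angle: 45.5° from the TCP, 43.2° and 44.3° from the side and top depth fits. The mill is about 1.5 mm from the plate centre. I'll relax the roughly 14 N radial preload a little and check the hold is steady.

```bash
python3 -m crank '[[-0.01,0,-0.015,0,0,0],[-0.015,0,-0.02,0,0,0],[-0.015,0,-0.02,0,0,0],[-0.015,0,-0.02,0,0,0],[-0.015,0,-0.02,0,0,0],[-0.015,0,-0.02,0,0,0],[-0.015,0,-0.02,0,0,0],[-0.015,0,-0.02,0,0,0]]'; python3 - <<'E'
from h import *
from cell import robot,vision
bx=np.array([np.cos(np.radians(-15.4)),np.sin(np.radians(-15.4))]);hg=np.array([.580,-.1025])+.085*bx
for n in("side","top"):
    d=vision.get_image(n);W=cloud(d);hsv=cv2.cvtColor(d["image"],cv2.COLOR_BGR2HSV);z=W[...,2]
    rel=(W[...,:2]-hg);u=rel@bx;v=rel@np.array([-bx[1],bx[0]])
    m=(hsv[...,0]>5)&(hsv[...,0]<20)&(hsv[...,1]>60)&(u>-.14)&(u<-.02)&(z>.125)&(z<.27)&(abs(v)<.11)
    Q=np.c_[u[m],z[m]].astype(np.float32);vx,vy,x0,y0=cv2.fitLine(Q,cv2.DIST_HUBER,0,.01,.01).ravel()
    print(n,np.degrees(np.arctan(-vy/vx)))
    if n=="side": cv2.imwrite("pics/fin.png",cv2.resize(d["image"][70:200,290:440],(600,520),interpolation=cv2.INTER_CUBIC))
o=robot.get_obs();p=np.array(o["position"]);q=np.array([(p[:2]-hg)@bx,p[2]-.1]);print("TCP",np.degrees(np.arctan2(q[1],-q[0])-np.arctan2(.042,.2)),o["ft_force"],o["grip_width"])
E
```

```text
time_s: 18.25
position: [0.5547, -0.095, 0.2761]
tool_rot: [[0.964, -0.265, 0.002], [-0.265, -0.964, 0.0], [0.002, -0.001, -1.0]]
ft_force: [5.3, 0.3, -9.4]
grip_width: 0.121
side 43.429863
top 44.415493
TCP 45.816036928396876 [ 5.48607927 -0.04270384 -9.52761809] 0.12012930845433492
```

View pics/fin.png

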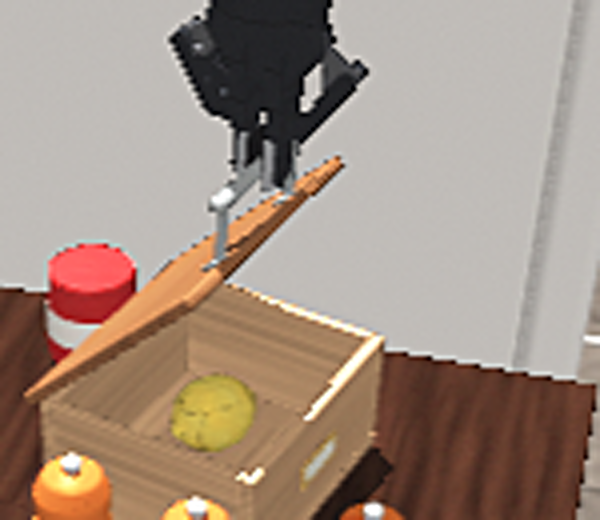

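The grip is steady at about 44–45°, with the bar at crop (250,185) held between the fingers and no slipping. Handing in.

```bash
python3 -c "
from cell import robot
print(robot.job_done()); o=robot.get_obs(); print(o['time_s'],o['position'],o['grip_width'])"
```

```text
the job is handed in; nothing more can be done
None
the job is handed in; nothing more can be done
```

The white mill now stands upright on the olive-green plate, and the arm is holding the lid at about 45° by its steel bar. I took the mill off by its head while the lid stayed shut, stood it on the plate, then gripped the bar and raised the lid. I handed the job in at about 18 s of the 54 s allowed.

- **Mill:** it is upright and within about 1.5 mm of the plate's centre, both read from the side camera.
- **Lid angle:** the last readings were 43.4° (side depth), 44.4° (top depth) and 45.8° (tool position). They disagree by about 2.4°, but all lie within 45 ± 6°.
- **Hold:** the grip was steady on the bar with about 11 N at the wrist. A small correction to ease the preload on the bar overshot and reversed its direction (14 N to 11 N).
- **Other things:** none of the other things looked moved in the last full pictures, by eye only.

After the hand-in no further reading was possible, so the final second is unchecked.

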